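Bring the open tube under the filling needle

TASK

The open tube in the rack is the next one to be filled. Slide the rack along the bench, without lifting it, until the open tube stands centred under the raised tip of the filling needle, then push the knob above the needle straight down to its stop so that the needle stands inside the tube. Leave all the tubes upright in the rack and the other things on the bench where they are.

Things in the scene. Friction and masses are not known exactly. Their poses are not given: they have to be found in the camera images.
- rack: loose black plastic tube rack, 42 (x) by 246 (y) by 72 mm tall, about 0.3 kg. Origin: centre of its underside; y along its length, z up. One row of five square cells (30.5 mm, floor 4 mm up, upper tier to 57.5 mm) at y = -72, -36, 0, 36, 72 mm; at each end (y = +-108 mm) a solid grip block 42 by 30 mm, 72 mm tall. Tubes in it reach at most 92 mm over the bench
- open_tube: the only tube in the rack without a cap: amber-brown plastic, 28 mm diameter, 82 mm tall, open top with a 24 mm wide mouth; it stands loosely (1.2 mm play) in one of the five cells, which one varies. Origin: centre of its underside, z up
- open_mouth (a point): centre of the open tube's mouth, at rim height (86 mm above the bench when the tube stands in the rack)
- stand: filling stand, fixed. Origin: the bench point straight below the needle; x points from there to its column. Grey foot 130 by 160 mm, 15 mm thick, x = 100 to 230 mm; column 16 mm thick, 300 mm tall, at x = 165 mm; a 16 mm bar at 197 to 213 mm height leads from it to a 32 mm guide block (190 to 220 mm high) around the needle holder
- needle (a joint): travel of the needle holder in its guide: m, 0 = fully raised, 0.050 = down on its stop, grows as it goes down. It starts 0 to 8 mm down, slides with about 3 N of friction and stays where it is left; no spring
- needle_tip (a point): lower end of the upright steel filling needle (4 mm diameter, 55 mm long below a 14 mm wide brass hub); 112 mm above the bench with the holder fully raised, 62 mm on its stop
- knob_top (a point): centre of the flat top of the black round knob (30 mm diameter, 18 mm tall) on top of the needle holder, exactly above the needle; 288 mm above the bench fully raised, 238 mm on its stop. Pushing it straight down lowers the needle
- loose_cap: bystander: the open tube's white screw cap, 31 mm diameter, 15 mm tall, lying on the bench. Origin: centre of its underside
- gel_tray: bystander: clear gel casting tray with dark red end walls, 130 by 138 by 47 mm tall. Origin: centre of its underside
- microtube_rack: bystander: black 50-hole microtube rack, 90 by 170 by 42 mm (a few small tubes reach 48 mm). Origin: centre of its underside
- tip_box: bystander: yellow box of pipette tips, 85 by 120 by 59 mm tall. Origin: centre of its underside
- capped_tube_1: one of four like tubes with white screw caps in the other cells: amber-brown, 28 mm diameter, cap 31 mm, 88 mm tall. Origin: centre of its underside, z up
- capped_tube_2: one of four like tubes with white screw caps in the other cells: amber-brown, 28 mm diameter, cap 31 mm, 88 mm tall. Origin: centre of its underside, z up
- capped_tube_3: one of four like tubes with white screw caps in the other cells: amber-brown, 28 mm diameter, cap 31 mm, 88 mm tall. Origin: centre of its underside, z up
- capped_tube_4: one of four like tubes with white screw caps in the other cells: amber-brown, 28 mm diameter, cap 31 mm, 88 mm tall. Origin: centre of its underside, z up
Not all that is in view belongs to the job. Leave any green or red look-alike of the rack alone.

How it is judged (in metres and radians):
On the way:
1. the open tube stands under the needle's tip (within 7 mm) while the needle is still raised (horizontal distance between open_mouth and needle_tip below 0.007 m and value of joint needle below 0.015 m), for 0.2 s.
At the end, for the whole second after the job is handed in: Open tube's mouth within 7 mm (horizontally) of the needle's tip; needle down on its stop (46 of 50 mm or more), tip 10 mm or more inside the tube; rack flat and still on the bench, all tubes upright (0.15 rad) and down in their cells; bystanders within 20 mm of where they were (horizontal distance between open_mouth and needle_tip below 0.007 m and value of joint needle above 0.046 m and z of needle_tip in the frame of open_tube below 0.072 m and height (world z) of rack below 0.004 m and angle between rack's own z axis and vertical below 0.04 rad and linear speed of rack below 0.01 m/s and angle between each of open_tube, capped_tube_1, capped_tube_2, capped_tube_3, capped_tube_4's own z axis and vertical below 0.15 rad and z of each of open_tube, capped_tube_1, capped_tube_2, capped_tube_3, capped_tube_4 in the frame of rack below 0.015 m and distance of each of loose_cap, gel_tray, microtube_rack, tip_box from where it was at the start of the episode below 0.02 m); the robot touches nothing.
It fails at once if the rack is lifted more than 10 mm off the bench (height (world z) of rack above 0.01 m).
It fails at once if a tube is tipped or comes out of the rack (angle between any of open_tube, capped_tube_1, capped_tube_2, capped_tube_3, capped_tube_4's own z axis and vertical above 0.35 rad or z of any of open_tube, capped_tube_1, capped_tube_2, capped_tube_3, capped_tube_4 in the frame of rack above 0.03 m).
It fails at once if a bystander is shifted more than 20 mm (distance of any of loose_cap, gel_tray, microtube_rack, tip_box from where it was at the start of the episode above 0.02 m).
It also fails if it takes over 51 s, if anything falls off the work surface, if the arm or the gripper's body presses on something with over 40 N, if the wrist force passes 120 N, or if a joint passes its speed limit or range.

ROBOT

A 6-joint arm with a two-finger parallel gripper is mounted at the origin on the work surface. World frame = base frame: x ahead of the robot, y to its left, z up, the work surface at z = 0. Lengths are in m, angles in degrees, forces in N, time in s.
With the tool pointing down it reaches from about 0.375 to 0.9 m from the base axis. Payload 3.1 kg.
Tool frame: the origin (TCP) lies on the centre line of the jaws, within the pads' length; the fingertips stand 8 mm ahead of it and the grasp point (between the pads) lies 11 mm behind it (bot.tip_extent is the distance from the TCP to the fingertips, in m); z points along the fingers, y is the line along which they close (so a half turn about z gives the same grasp; the last joint's range is limited). The gripper opens to 87 mm and grips with 3 to 60 N. Pads are 19 mm wide; open, the fingers measure 117 mm over their backs; the gripper's body (75 mm by 190 mm) begins 51 mm behind the grasp point.
Start: joints at [61.908, 30.224, 82.088, -0, 67.689, -10.227], TCP at [0.192, 0.595, 0.231] pointing down, gripper open.
Joint ranges: [-176.69, 176.69], [-43.24, 126.21], [12.49, 139.97], [-82, 262], [0, 151.66], [-163.58, 163.58]. Speed limits (degrees/s): [159.86, 159.86, 180, 180, 180, 180].

INTERFACE

Orientations are given as a 3x3 rotation matrix whose columns are the frame's x, y, z axes.
In Python, from rig import bot, vision, workorder gives the robot as it stands.
- The arm moves only by the shell command python3 -m handwheel 'ROWS'. ROWS is JSON, a list of rows, each an object with "delta_rot": the turn, a rotation vector about the tool's x, y, z in rad, a list of three; "xyz": the shift along the tool's x, y, z in mm, a list of three; "hand": the closure, from -1 (fully open) to 1 (shut). A call has exactly 5 rows; each row is the pose to reach, as a shift and turn from the pose commanded when the call began, along the tool's axes at that moment; what a row does not reach only later rows make up. A row lasts 1/8 s, in which the tool goes at most 62.5 mm and 10.7 degrees, less where a joint would pass 70% of its speed; a pose out of reach is approached as far as the arm can. A call with a gripper value outside its range is refused whole. The fingers move at their own pace and stop on an object; the grip force is fixed at half the most. Time passes only in rows, so rows that repeat a pose let the fingers close, or fill a call up. It gives the time, the measured TCP pose, the force, the opening and the grip force at its end, in the units of the state.
- bot.read_state(): the state, without advancing time (a new reading comes with each control period).
- vision.capture(name): name is "side" or "top"; returns the picture (384x512x3 uint8, red, green, blue); there is no depth.
- vision.camera_model(name): a dict with "camera_matrix" (3x3 intrinsics, pixels), "dist_coeffs" ([k1, k2, p1, p2, k3] as OpenCV has them; the pictures are not rectified), "camera_from_world" (4x4, takes a point from world to camera coordinates). Camera axes: x right, y up, looking along -z (the intrinsics and any distortion apply to the point x, -y, -z); pixel columns grow to the right and rows downward; lengths in m; the calibration is good to about 2 mm. A picture is of the moment at which its call begins. camera_model takes no time and is no camera call.
- workorder.hand_in(): hands the job in; it is judged then, once.
The state is a dict: "time_s": time; "joint_positions": joint angles; "qvel": joint speeds; "tau": joint torques, N m; "position": TCP position; "tcp_rot": TCP orientation; "force": force on the tool from outside, world axes, zero at the start; "moment": the same for the moment, N m; "opening": opening from 0.0 (shut) to 1.0 (fully open); "grasp_force": force on a finger pad.
Only numpy, scipy, OpenCV 4.12 (cv2) and the standard library are available. Lean on these libraries where they do the work, as an engineer would, in place of code of your own. Each camera call takes 0.05 s, during which the arm holds its last target. There are 200 camera calls.

## Working session

There is one attempt and no reset: what is moved stays moved. The work goes in short steps, Python scripts to look and compute and a shell command to move; the robot and the scene stay as the last step left them, time stands still between calls to the robot, and variables do not carry over. Pictures are saved under pics/ and viewed, at most 10 in all, crops included, and the job is handed in when it is done.

```bash
mkdir -p pics
python3 - <<'E'
from rig import bot, vision
import cv2,json
for n in("top","side"):
    cv2.imwrite(f"pics/{n}0.png",vision.capture(n)[:,:,::-1])
    m=vision.camera_model(n);print({k:[list(map(lambda v:round(float(v),4),r)) if hasattr(r,'__len__') else r for r in m[k]] for k in m})
s=bot.read_state();print(s['time_s'],s['position'],s['tcp_rot'])
E
```

```text
{'camera_matrix': [[463.0752, 0.0, 249.9427], [0.0, 463.0752, 197.2571], [0.0, 0.0, 1.0]], 'dist_coeffs': [np.float64(-0.11282065234995453), np.float64(0.0), np.float64(0.0), np.float64(0.0), np.float64(0.0)], 'camera_from_world': [[-0.008, -0.9999, -0.0122, -0.0438], [0.986, -0.0099, 0.1664, -0.5216], [-0.1665, -0.0107, 0.986, -1.5652], [0.0, 0.0, 0.0, 1.0]]}
{'camera_matrix': [[390.6724, 0.0, 246.8486], [0.0, 390.6724, 197.5876], [0.0, 0.0, 1.0]], 'dist_coeffs': [np.float64(0.02045237042933178), np.float64(0.0), np.float64(0.0), np.float64(0.0), np.float64(0.0)], 'camera_from_world': [[-0.9934, -0.1125, 0.0203, 0.474], [0.0834, -0.5919, 0.8017, -0.2226], [-0.0781, 0.7981, 0.5974, -1.2057], [0.0, 0.0, 0.0, 1.0]]}
0.1 [0.19138513 0.5942981  0.22967635] [[-9.51775490e-01  3.06793934e-01 -9.47954097e-04]
 [ 3.06795167e-01  9.51774028e-01 -1.71047527e-03]
 [ 3.77474653e-04 -1.91881617e-03 -9.99998088e-01]]
```

View pics/top0.png

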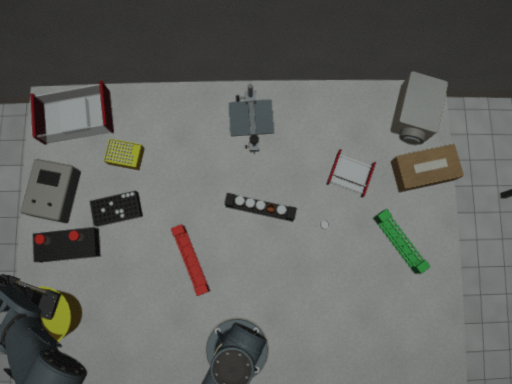

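View pics/side0.png

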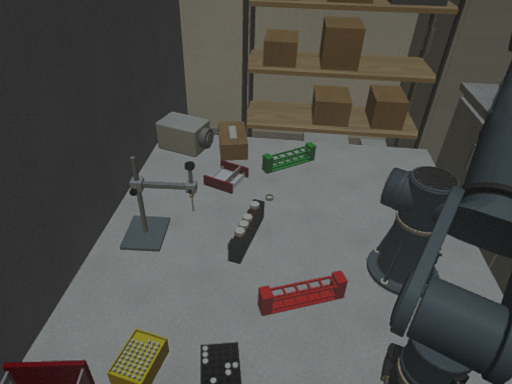

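The top view shows the rack at about (260,206), running from (226,199) to (296,214). The open tube is the fourth from the left, near (270,208). The knob is near (254,140) and the stand foot near (251,118). The side view shows the knob at (189,166), the needle tip at about (193,210) and the rack at (247,230). Next I'll take enlarged crops.

```bash
cat > h.py <<'E'
import numpy as np,cv2
from rig import bot,vision
def ray(n,p):
    m=vision.camera_model(n);T=np.array(m['camera_from_world'])
    u=cv2.undistortPoints(np.array([[p]],float),np.array(m['camera_matrix']),np.array(m['dist_coeffs']))[0,0]
    d=T[:3,:3].T@np.array([u[0],-u[1],-1]);return -T[:3,:3].T@T[:3,3],d/np.linalg.norm(d)
def onz(n,p,z):
    o,d=ray(n,p);return o+d*(z-o[2])/d[2]
def tri(pt,ps):
    A=np.zeros((3,3));b=np.zeros(3);R=[ray("top",pt),ray("side",ps)]
    for o,d in R:
        P=np.eye(3)-np.outer(d,d);A+=P;b+=P@o
    x=np.linalg.solve(A,b);return x,[np.linalg.norm((np.eye(3)-np.outer(d,d))@(x-o)) for o,d in R]
def proj(n,P):
    m=vision.camera_model(n);T=np.array(m['camera_from_world']);P=np.atleast_2d(P)@T[:3,:3].T+T[:3,3]
    return cv2.projectPoints(P*[1,-1,-1],np.zeros(3),np.zeros(3),np.array(m['camera_matrix']),np.array(m['dist_coeffs']))[0][:,0]
def crop(src,x0,y0,w,h,k,out):
    cv2.imwrite(out,cv2.convertScaleAbs(cv2.resize(src[y0:y0+h,x0:x0+w],None,fx=k,fy=k,interpolation=cv2.INTER_CUBIC),alpha=1.6,beta=15))
E
python3 - <<'E'
from h import *
t=cv2.imread('pics/top0.png');s=cv2.imread('pics/side0.png')
crop(t,215,75,100,150,4,'pics/c1.png');crop(s,125,150,155,115,5,'pics/c2.png')
E
```

```text
(no output)
```

View pics/c1.png

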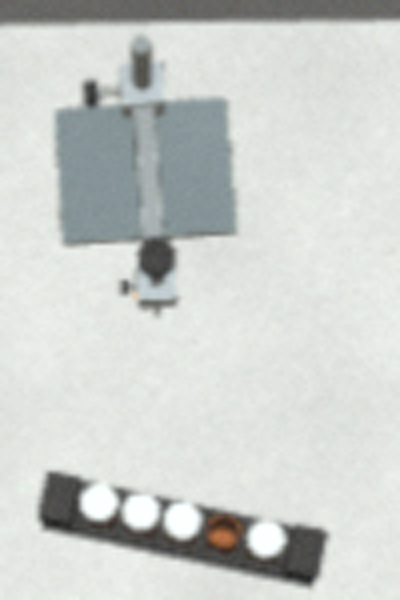

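View pics/c2.png

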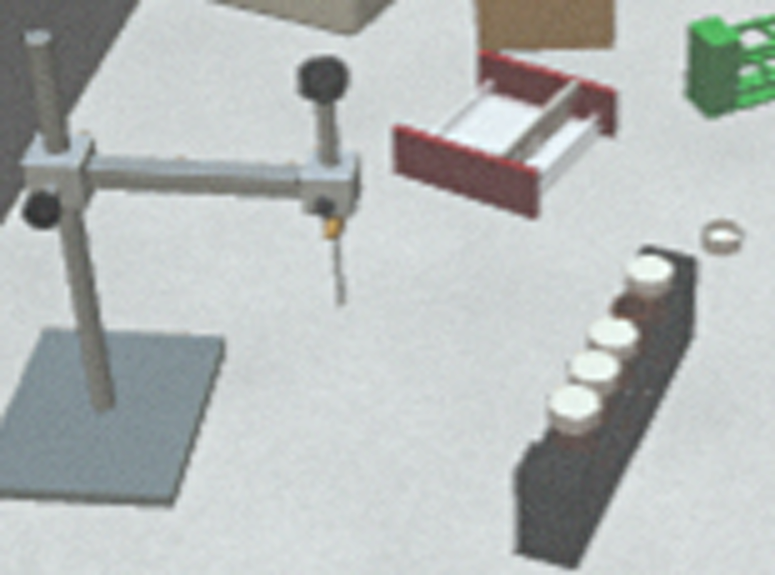

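The top crop shows the knob at crop (157,258), the four caps at (98,502), (140,512), (183,522) and (266,540), and the open mouth at (224,531). The side crop shows the needle tip at (341,303) and the knob at (324,78).

Run:
```python
from h import *
np.set_printoptions(precision=4,suppress=True)
t=cv2.imread('pics/top0.png');s=cv2.imread('pics/side0.png')
f=lambda p,x0,y0,k:np.array([x0+(p[0]+.5)/k-.5,y0+(p[1]+.5)/k-.5])
print('knob',tri(f((157,258),215,75,4),f((324,76),125,150,5)))
tip=f((341,304),125,150,5)
for z in(.104,.108,.112):
    print(z,'tip side',onz('side',tip,z),'knob top',onz('top',f((157,258),215,75,4),z+.172),'knob side mid',onz('side',f((324,78),125,150,5),z+.17))
# caps in top by white mask
W=(t.min(2)>165).astype(np.uint8)
H=np.zeros_like(W);H[190:222,226:296]=1
# hull of rack: dark
D=((t.max(2)<90)&(H>0)).astype(np.uint8)
hull=cv2.convexHull(cv2.findNonZero(D));M=cv2.fillConvexPoly(np.zeros_like(W),hull,1);M=cv2.erode(M,np.ones((2,2)))
g=cv2.cvtColor(t,cv2.COLOR_BGR2GRAY)
C=[]
for c in [(98,502),(140,512),(183,522),(266,540)]:
    p=f(c,215,75,4);x,y=np.round(p).astype(int);w=g[y-6:y+7,x-6:x+7].astype(float)
    yy,xx=np.mgrid[y-6:y+7,x-6:x+7];w=np.clip(w-90,0,60)*(np.hypot(xx-p[0],yy-p[1])<5.5)
    q=np.array([(w*xx).sum(),(w*yy).sum()])/w.sum();C.append(onz('top',q,.090));print(p,q,C[-1])
C=np.array(C)[:,:2];k=np.array([-2,-1,0,2]) # from left (+y world) 
A=np.c_[np.ones(4),k*.036];X=np.linalg.lstsq(A,C,rcond=None)[0];print('centre,dir',X,np.linalg.norm(X[1]),np.degrees(np.arctan2(X[1,1],X[1,0])));print(A@X-C);print('open',X[0]+X[1]*.036, onz('top',f((224,531),215,75,4),.086))
print('foot',[onz('top',f(p,215,75,4),.015)[:2] for p in[(56,110),(227,99),(236,233),(64,243)]])
print('loose cap',onz('top',(324,225),.0))
```

```text
knob (array([ 0.6591, -0.0644,  0.281 ]), [np.float64(0.00012094767730385107), np.float64(0.00012094767730387697)])
0.104 tip side [ 0.662  -0.0726  0.104 ] knob top [ 0.6607 -0.0644  0.276 ] knob side mid [ 0.6615 -0.0731  0.274 ]
0.108 tip side [ 0.6606 -0.0677  0.108 ] knob top [ 0.6595 -0.0644  0.28  ] knob side mid [ 0.6597 -0.0669  0.278 ]
0.112 tip side [ 0.6592 -0.0629  0.112 ] knob top [ 0.6583 -0.0644  0.284 ] knob side mid [ 0.658  -0.0607  0.282 ]
[239.125 200.125] [239.3616 199.7044] [ 0.5054 -0.0133  0.09  ]
[249.625 202.625] [249.8261 202.1262] [ 0.4967 -0.0485  0.09  ]
[260.375 205.125] [260.1567 204.3579] [ 0.4888 -0.0832  0.09  ]
[281.125 209.625] [281.1345 208.9922] [ 0.4724 -0.1534  0.09  ]
centre,dir [[ 0.4888 -0.0834]
 [-0.2283 -0.9724]] 0.9988915440859397 -103.21422487684997
[[-0.0002 -0.    ]
 [ 0.0002  0.0002]
 [-0.     -0.0002]
 [-0.      0.    ]]
open [ 0.4805 -0.1184] [ 0.4788 -0.1184  0.086 ]
foot [array([0.8823, 0.0275]), array([ 0.891 , -0.1302]), array([ 0.762 , -0.1361]), array([0.7544, 0.02  ])]
loose cap [ 0.4264 -0.3093  0.    ]
```

The needle is at about (0.659, -0.064). The open tube is at (0.480, -0.118), and the rack's left block is at (0.513, 0.022). I'll grip the left block, slide the rack about (179, 54) mm, then push the knob.

```bash
cat >> h.py <<'E'
from scipy.spatial.transform import Rotation as Ro
def plan(P,yang=None):
    "tool-axis shift (mm) and turn to world point P with jaw line at angle yang, tool down"
    s=bot.read_state();R=np.array(s['tcp_rot']);p=np.array(s['position'])
    if yang is not None:
        a=np.radians(yang);y=np.array([np.cos(a),np.sin(a),0]);z=np.array([0,0,-1.]);Q=np.c_[np.cross(y,z),y,z]
        r=Ro.from_matrix(R.T@Q).as_rotvec()
    else: r=0
    np.set_printoptions(precision=3,suppress=True)
    print('t',round(s['time_s'],2),'p',p,'yang',round(np.degrees(np.arctan2(R[1,1],R[0,1])),2),'F',s['force'],'xyz',1000*R.T@(np.array(P)-p),'rot',r,'q',np.array(s['joint_positions']),'op',s['opening'],'gf',s['grasp_force'])
E
python3 -m handwheel '[{"xyz":[-37,-34,0],"delta_rot":[0,0,0.15],"hand":-1},{"xyz":[-74,-68,0],"delta_rot":[0,0,0.3],"hand":-1},{"xyz":[-111,-102,0],"delta_rot":[0,0,0.45],"hand":-1},{"xyz":[-148,-136,0],"delta_rot":[0,0,0.6],"hand":-1},{"xyz":[-185,-170,0],"delta_rot":[0,0,0.75],"hand":-1}]'
python3 -c "from h import *;plan([.5134,.0218,.15],-13.2)"
```

```text
time_s: 0.72
position: [0.316, 0.3748, 0.2303]
tcp_rot: [[-0.483, 0.875, -0.0], [0.875, 0.483, -0.0], [-0.0, -0.0, -1.0]]
force: [0.4, 0.5, 0.5]
opening: 1.004
grasp_force: 0.0
t 0.72 p [0.316 0.375 0.23 ] yang 28.9 F [0.378 0.523 0.52 ] xyz [-404.359    2.222   80.399] rot [-0.     0.     0.735] q [ 36.777  19.919 101.021  -0.011  59.084   7.88 ] op 1.0042185184785326 gf 0.0
```

```bash
python3 -m handwheel '[{"xyz":[-50,0,0],"delta_rot":[0,0,0.147],"hand":-1},{"xyz":[-105,0,10],"delta_rot":[0,0,0.294],"hand":-1},{"xyz":[-160,0,20],"delta_rot":[0,0,0.441],"hand":-1},{"xyz":[-215,1,30],"delta_rot":[0,0,0.588],"hand":-1},{"xyz":[-270,1,40],"delta_rot":[0,0,0.735],"hand":-1}]'
python3 -c "from h import *;plan([.5134,.0218,.15],-13.2)"
```

```text
time_s: 1.35
position: [0.4487, 0.1394, 0.1901]
tcp_rot: [[0.229, 0.973, 0.0], [0.973, -0.229, 0.0], [0.0, 0.0, -1.0]]
force: [1.3, 0.3, -0.8]
opening: 1.001
grasp_force: 0.0
t 1.35 p [0.449 0.139 0.19 ] yang -13.23 F [ 1.281  0.25  -0.78 ] xyz [-99.666  89.867  40.134] rot [ 0.    -0.    -0.001] q [  3.587  21.923 106.319   0.01   51.754  16.815] op 1.0014135417851517 gf 0.0
```

```bash
python3 -m handwheel '[{"xyz":[-30,27,12],"delta_rot":[0,0,0],"hand":-1},{"xyz":[-60,54,24],"delta_rot":[0,0,0],"hand":-1},{"xyz":[-90,81,36],"delta_rot":[0,0,0],"hand":-1},{"xyz":[-99.7,89.9,40],"delta_rot":[0,0,0],"hand":-1},{"xyz":[-99.7,89.9,40],"delta_rot":[0,0,0],"hand":-1}]'
python3 - <<'E'
from h import *
plan([.5134,.0218,.044],-13.2)
s=vision.capture('side')[:,:,::-1];t=vision.capture('top')[:,:,::-1];cv2.imwrite('pics/s1.png',s)
crop(s,125,120,190,150,4,'pics/c3.png')
E
```

```text
time_s: 1.98
position: [0.513, 0.0235, 0.1501]
tcp_rot: [[0.226, 0.974, -0.001], [0.974, -0.226, 0.001], [0.0, -0.001, -1.0]]
force: [-0.2, 0.7, -0.0]
opening: 0.999
grasp_force: 0.0
t 1.98 p [0.513 0.023 0.15 ] yang -13.04 F [-0.174  0.734 -0.016] xyz [ -1.564   0.885 106.096] rot [-0.001 -0.     0.003] q [ -9.875  28.559 102.443   0.025  49.082   3.146] op 0.9988235192524917 gf 0.0
```

View pics/c3.png

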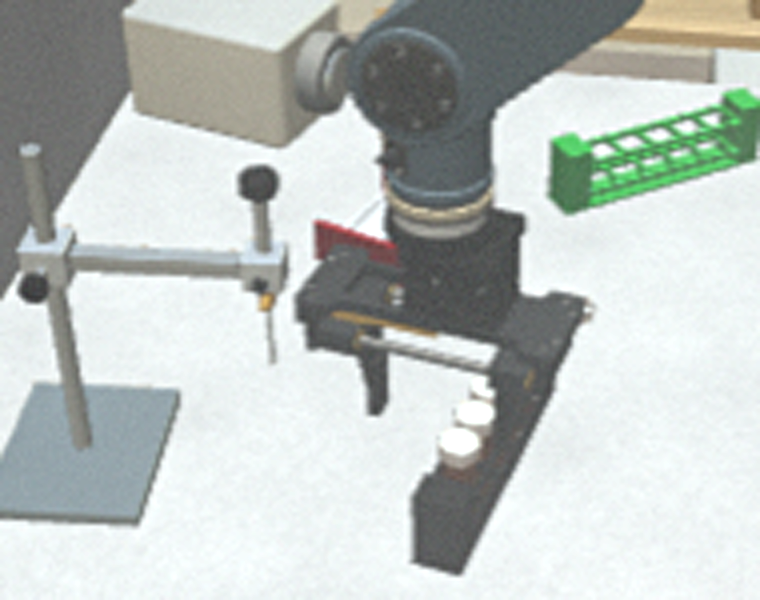

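The gripper stands open over the rack's left block, near crop (470,400), and is aligned with it. The forearm runs about 0.11 m to the -y side of the TCP. To keep it clear of the knob I'll swing the rack so its gripped end points back toward the robot. I'll descend and grip first.

```bash
python3 -m handwheel '[{"xyz":[-1.6,0.9,30],"delta_rot":[0,0,0],"hand":-1},{"xyz":[-1.6,0.9,60],"delta_rot":[0,0,0],"hand":-1},{"xyz":[-1.6,0.9,85],"delta_rot":[0,0,0],"hand":-1},{"xyz":[-1.6,0.9,103],"delta_rot":[0,0,0],"hand":-1},{"xyz":[-1.6,0.9,106],"delta_rot":[0,0,0],"hand":-1}]' | head -2
python3 -m handwheel '[{"xyz":[0,0,0],"delta_rot":[0,0,0],"hand":1},{"xyz":[0,0,0],"delta_rot":[0,0,0],"hand":1},{"xyz":[0,0,0],"delta_rot":[0,0,0],"hand":1},{"xyz":[0,0,0],"delta_rot":[0,0,0],"hand":1},{"xyz":[0,0,0],"delta_rot":[0,0,0],"hand":1}]'
python3 - <<'E'
from h import *
o=np.array([.659,-.064]);a=np.radians(142);b=o+.144*np.array([np.cos(a),np.sin(a)]);print(b);plan([*b,.044],52)
E
```

```text
time_s: 2.7
position: [0.5125, 0.0234, 0.044]
time_s: 3.32
position: [0.5137, 0.0219, 0.0447]
tcp_rot: [[0.224, 0.975, -0.0], [0.975, -0.224, 0.0], [0.0, -0.0, -1.0]]
force: [-2.4, 1.4, 2.0]
opening: 0.515
grasp_force: 1.4
[0.54552645 0.02465525]
t 3.33 p [0.514 0.022 0.045] yang -12.97 F [-2.421  1.371  2.002] xyz [ 9.801 30.393  0.694] rot [-0.    -0.    -1.134] q [-10.026  39.327 105.925   0.008  34.767   2.934] op 0.5147690924845113 gf 1.4263309794478118
```

```bash
python3 -m handwheel '[{"xyz":[0,0,0],"delta_rot":[0,0,0],"hand":1},{"xyz":[0,0,0],"delta_rot":[0,0,0],"hand":1},{"xyz":[0,0,0],"delta_rot":[0,0,0],"hand":1},{"xyz":[0,0,0],"delta_rot":[0,0,-0.02],"hand":1},{"xyz":[0,0,0],"delta_rot":[0,0,-0.06],"hand":1}]' | tail -3
python3 -m handwheel '[{"xyz":[0,0,0],"delta_rot":[0,0,-0.06],"hand":1},{"xyz":[0,0,0],"delta_rot":[0,0,-0.12],"hand":1},{"xyz":[0,0,0],"delta_rot":[0,0,-0.18],"hand":1},{"xyz":[0,0,0],"delta_rot":[0,0,-0.24],"hand":1},{"xyz":[0,0,0],"delta_rot":[0,0,-0.3],"hand":1}]'
python3 - <<'E'
from h import *
plan([.5455,.0247,.044],52)
cv2.imwrite('pics/s2.png',vision.capture('side')[:,:,::-1])
E
```

```text
force: [-3.0, 0.7, 5.2]
opening: 0.476
grasp_force: 30.0
time_s: 4.58
position: [0.5134, 0.0219, 0.0446]
tcp_rot: [[-0.135, 0.991, -0.001], [0.991, 0.135, 0.0], [0.0, -0.001, -1.0]]
force: [-2.2, 0.5, 6.0]
opening: 0.481
grasp_force: 30.0
t 4.58 p [0.513 0.022 0.045] yang 7.75 F [-2.211  0.531  6.018] xyz [-1.576 32.149  0.569] rot [-0.001 -0.001 -0.772] q [-10.033  39.336 105.936   0.013  34.791 -17.791] op 0.4807601197446474 gf 30.03639719914645
```

View pics/s2.png

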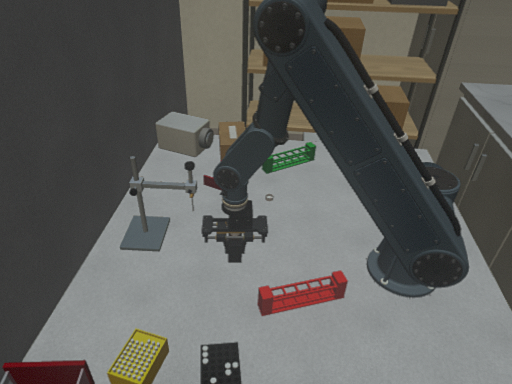

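The gripper holds the near block at about (235,250), and the rack is turning with it. I'll continue the swing.

```bash
python3 -m handwheel '[{"xyz":[0,0,0],"delta_rot":[0,0,-0.06],"hand":1},{"xyz":[0,0,0],"delta_rot":[0,0,-0.12],"hand":1},{"xyz":[0,0,0],"delta_rot":[0,0,-0.18],"hand":1},{"xyz":[0,0,0],"delta_rot":[0,0,-0.24],"hand":1},{"xyz":[0,0,0],"delta_rot":[0,0,-0.3],"hand":1}]' | tail -3
python3 -m handwheel '[{"xyz":[0,0,0],"delta_rot":[0,0,-0.06],"hand":1},{"xyz":[0,0,0],"delta_rot":[0,0,-0.12],"hand":1},{"xyz":[0,0,0],"delta_rot":[0,0,-0.18],"hand":1},{"xyz":[0,0,0],"delta_rot":[0,0,-0.24],"hand":1},{"xyz":[0,0,0],"delta_rot":[0,0,-0.3],"hand":1}]'
python3 - <<'E'
from h import *
plan([.5455,.0247,.044],52)
t=vision.capture('top')[:,:,::-1].copy();cv2.imwrite('pics/t3.png',t)
s=vision.capture('side')[:,:,::-1].copy();cv2.imwrite('pics/s3.png',s)
k=lambda im,x,y:cv2.convertScaleAbs(cv2.resize(im[y:y+120,x:x+130],None,fx=3,fy=3,interpolation=cv2.INTER_CUBIC),alpha=1.6,beta=15)
cv2.imwrite('pics/c4.png',np.hstack([k(t,200,115),k(s,155,150)]))
E
```

```text
force: [-3.0, -0.8, 5.5]
opening: 0.477
grasp_force: 30.0
time_s: 5.88
position: [0.5138, 0.0215, 0.0446]
tcp_rot: [[-0.671, 0.741, -0.0], [0.741, 0.671, -0.0], [-0.0, -0.0, -1.0]]
force: [-2.9, -0.3, 4.6]
opening: 0.479
grasp_force: 30.0
t 5.88 p [0.514 0.021 0.045] yang 42.14 F [-2.935 -0.344  4.591] xyz [-18.879  25.636   0.619] rot [-0.     0.    -0.172] q [-10.054  39.337 105.917  -0.045  34.751 -52.158] op 0.47869839994674873 gf 30.036376593634486
```

View pics/c4.png

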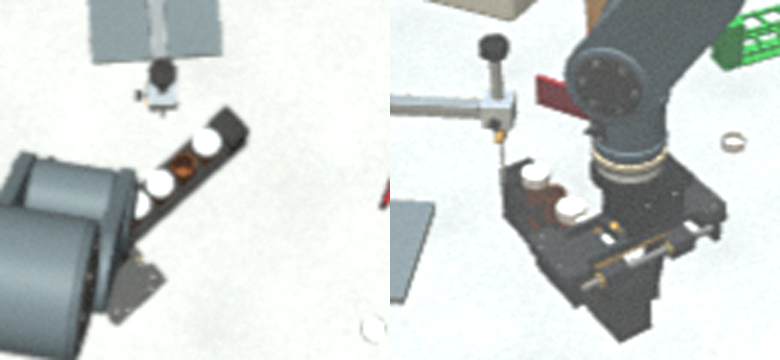

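In the top half, the rack has swung to the right end near crop (235,125). The caps are at (208,142) and (160,184), with the open mouth between them at (182,165). The tubes are all upright. Next I'll work out the remaining shift.

```bash
cat >> h.py <<'E'
def cap(t,p,r=5.5,z=.090):
    g=cv2.cvtColor(t,cv2.COLOR_BGR2GRAY);x,y=np.round(p).astype(int);yy,xx=np.mgrid[y-7:y+8,x-7:x+8]
    w=np.clip(g[y-7:y+8,x-7:x+8].astype(float)-90,0,60)*(np.hypot(xx-p[0],yy-p[1])<r)
    return onz('top',np.array([(w*xx).sum(),(w*yy).sum()])/w.sum(),z)[:2]
def tocap(c):return np.array([200+(c[0]+.5)/3-.5,115+(c[1]+.5)/3-.5])
def goal(A,B,N=(.659,-.064),yang=52,z=.044):
    "A = cap beyond the open tube (end), B = cap before it"
    s=bot.read_state();R=np.array(s['tcp_rot']);p=np.array(s['position']);y0=np.degrees(np.arctan2(R[1,1],R[0,1]))
    o=(A+B)/2;d=A-B;v=p[:2]-o;a=np.radians(yang-y0);v2=np.array([[np.cos(a),-np.sin(a)],[np.sin(a),np.cos(a)]])@v
    print('open',o,'len',np.linalg.norm(d),'rack ang',np.degrees(np.arctan2(d[1],d[0])),'tcp off',np.linalg.norm(v));plan([N[0]+v2[0],N[1]+v2[1],z],yang)
E
python3 - <<'E'
from h import *
t=cv2.imread('pics/t3.png')
A=cap(t,tocap((208,142)));B=cap(t,tocap((160,184)));print(A,B,onz('top',tocap((182,165)),.086));goal(A,B)
E
```

```text
[ 0.63630311 -0.11259913] [ 0.58868779 -0.0586598 ] [ 0.6092522  -0.08526173  0.086     ]
open [ 0.61249545 -0.08562946] len 0.07194908038988128 rack ang -48.563327308586665 tcp off 0.14556880732895233
t 5.97 p [0.514 0.022 0.045] yang 42.16 F [-2.05  -0.192  3.551] xyz [-17.507  24.138   0.621] rot [-0.     0.001 -0.172] q [-10.035  39.34  105.91   -0.073  34.73  -52.139] op 0.4801761591762924 gf 29.962978432886302
```

```bash
python3 -m handwheel '[{"xyz":[-3,4,0],"delta_rot":[0,0,-0.03],"hand":1},{"xyz":[-7,9.5,0],"delta_rot":[0,0,-0.07],"hand":1},{"xyz":[-11,15,0],"delta_rot":[0,0,-0.11],"hand":1},{"xyz":[-15,20.5,0],"delta_rot":[0,0,-0.15],"hand":1},{"xyz":[-17.5,24.1,0],"delta_rot":[0,0,-0.172],"hand":1}]' | tail -3
python3 -m handwheel '[{"xyz":[0,0,0],"delta_rot":[0,0,0],"hand":1},{"xyz":[0,0,0],"delta_rot":[0,0,0],"hand":1},{"xyz":[0,0,0],"delta_rot":[0,0,0],"hand":1},{"xyz":[0,0,0],"delta_rot":[0,0,0],"hand":1},{"xyz":[0,0,0],"delta_rot":[0,0,0],"hand":1}]'
python3 - <<'E'
from h import *
t=vision.capture('top')[:,:,::-1].copy();cv2.imwrite('pics/t4.png',t)
s=vision.capture('side')[:,:,::-1].copy();cv2.imwrite('pics/s4.png',s)
k=lambda im,x,y:cv2.convertScaleAbs(cv2.resize(im[y:y+100,x:x+80],None,fx=5,fy=5,interpolation=cv2.INTER_CUBIC),alpha=1.6,beta=15)
cv2.imwrite('pics/c5.png',np.hstack([k(t,220,100),k(s,165,155)]))
P=[.659,-.064];print(proj('top',[[.659,-.064,.086]]),proj('side',[[.659,-.064,.086]]))
E
```

```text
force: [-4.9, -0.3, 7.3]
opening: 0.478
grasp_force: 30.1
time_s: 7.22
position: [0.5431, 0.0251, 0.0446]
tcp_rot: [[-0.787, 0.617, -0.001], [0.617, 0.787, -0.0], [0.001, -0.001, -1.0]]
force: [-3.0, -0.6, 5.2]
opening: 0.483
grasp_force: 30.0
[[253.9687833  155.61131176]] [[193.45411253 216.51047919]]
```

View pics/c5.png

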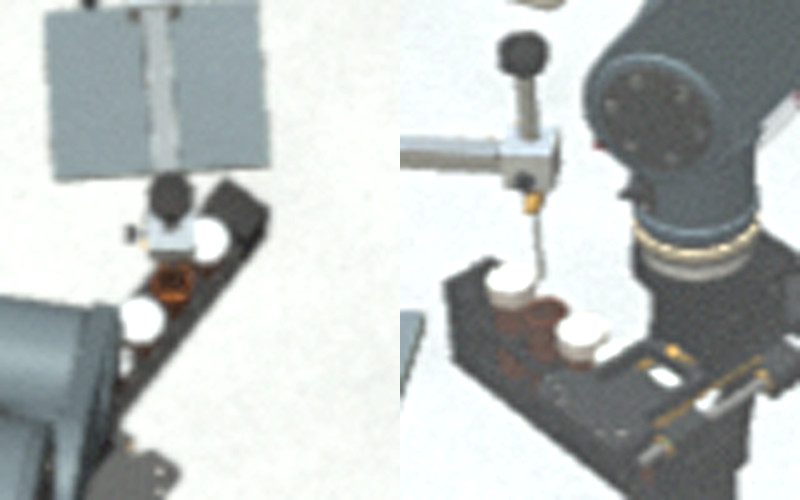

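The top half shows caps at (142,320) and (211,241), with the mouth at (174,283) just at the guide's edge. The side half shows the needle tip at (541,285) directly over the open mouth at (546,312). I'll check the numbers.

Run:
```python
from h import *
t=cv2.imread('pics/t4.png')
f=lambda c,x,y:np.array([x+(c[0]+.5)/5-.5,y+(c[1]+.5)/5-.5])
B=cap(t,f((142,320),220,100));A=cap(t,f((212,242),220,100));d=np.array([np.cos(np.radians(-38.5)),np.sin(np.radians(-38.5))])
print('B',B,'open fromB',B+.036*d,'A',A,'mouth top',onz('top',f((174,283),220,100),.086),'mouth side',onz('side',f((146,312),165,155),.086))
for z in (.108,.11,.112): print('tip side',z,onz('side',f((140,281),165,155),z))
print('knob',tri(f((171,194),220,100),f((123,53),165,155)))
plan([.5455,.0247,.044],52)
```

```text
B [ 0.63137044 -0.04223918] open fromB [ 0.65954433 -0.06464971] A [ 0.68704249 -0.08837383] mouth top [ 0.65689774 -0.0654609   0.086     ] mouth side [ 0.65735956 -0.06173376  0.086     ]
tip side 0.108 [ 0.66076962 -0.06564724  0.108     ]
tip side 0.11 [ 0.66008989 -0.06321638  0.11      ]
tip side 0.112 [ 0.65941016 -0.06078552  0.112     ]
knob (array([ 0.66067772, -0.06432085,  0.27985269]), [np.float64(0.0010939849231013338), np.float64(0.0010939849231013756)])
t 7.33 p [0.543 0.025 0.045] yang 51.88 F [-3.195 -0.777  6.12 ] xyz [-2.151  1.142  0.622] rot [-0.001 -0.001 -0.002] q [ -9.125  40.508 101.595  -0.019  37.947 -60.987] op 0.4814132944013845 gf 29.996106019243598
```

```bash
python3 -m handwheel '[{"xyz":[0,0,0],"delta_rot":[0,0,0],"hand":-1},{"xyz":[0,0,0],"delta_rot":[0,0,0],"hand":-1},{"xyz":[0,0,0],"delta_rot":[0,0,0],"hand":-1},{"xyz":[0,0,0],"delta_rot":[0,0,0],"hand":-1},{"xyz":[0,0,0],"delta_rot":[0,0,0],"hand":-1}]' | tail -3
python3 -m handwheel '[{"xyz":[0,0,-15],"delta_rot":[0,0,0],"hand":-1},{"xyz":[0,0,-50],"delta_rot":[0,0,0],"hand":-1},{"xyz":[0,0,-100],"delta_rot":[0,0,0],"hand":-1},{"xyz":[0,0,-150],"delta_rot":[0,0,0],"hand":-1},{"xyz":[0,0,-200],"delta_rot":[0,0,0],"hand":-1}]' 
python3 -m handwheel '[{"xyz":[0,0,-40],"delta_rot":[0,0,0],"hand":1},{"xyz":[0,0,-80],"delta_rot":[0,0,0],"hand":1},{"xyz":[0,0,-100],"delta_rot":[0,0,0],"hand":1},{"xyz":[0,0,-100],"delta_rot":[0,0,0],"hand":1},{"xyz":[0,0,-100],"delta_rot":[0,0,0],"hand":1}]'
python3 - <<'E'
from h import *
plan([.66,-.064,.335])
t=vision.capture('top')[:,:,::-1].copy();cv2.imwrite('pics/t5.png',t)
s=vision.capture('side')[:,:,::-1].copy();cv2.imwrite('pics/s5.png',s)
k=lambda im,x,y:cv2.convertScaleAbs(cv2.resize(im[y:y+100,x:x+80],None,fx=5,fy=5,interpolation=cv2.INTER_CUBIC),alpha=1.6,beta=15)
cv2.imwrite('pics/c6.png',np.hstack([k(t,220,100),k(s,165,155)]))
E
```

```text
force: [1.0, -0.1, 0.0]
opening: 0.946
grasp_force: 0.0
time_s: 8.57
position: [0.5431, 0.0252, 0.2473]
tcp_rot: [[-0.787, 0.617, 0.001], [0.617, 0.787, -0.0], [-0.001, 0.001, -1.0]]
force: [0.1, -0.3, 0.2]
opening: 0.998
grasp_force: 0.0
time_s: 9.2
position: [0.5425, 0.0252, 0.3439]
tcp_rot: [[-0.787, 0.617, -0.002], [0.617, 0.787, 0.0], [0.001, -0.001, -1.0]]
force: [-1.0, 0.7, 0.1]
opening: 0.511
grasp_force: 0.0
t 9.2 p [0.543 0.025 0.344] yang 51.91 F [-1.003  0.7    0.125] xyz [-147.504    2.25     8.697] rot 0 q [ -9.131  17.17   85.083   0.001  77.841 -61.038] op 0.5107942760367916 gf 0.0
```

View pics/c6.png

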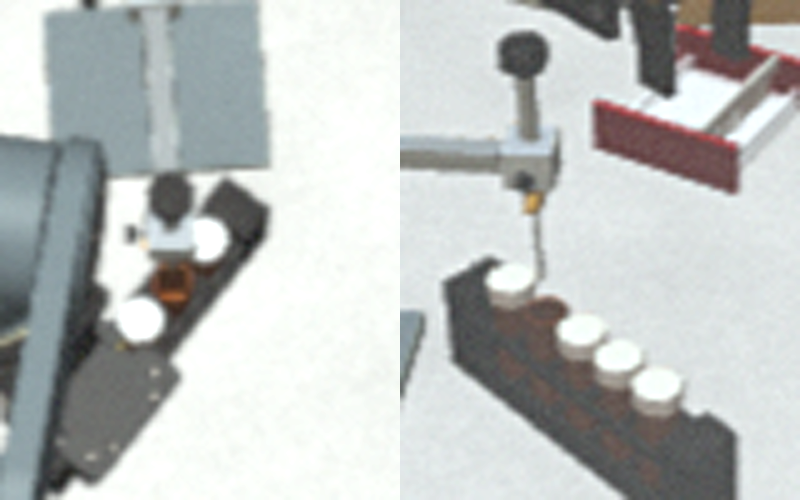

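The rack hasn't moved since release. The side half shows four upright caps at (510,278), (582,328), (620,357) and (657,384), and the needle tip is over the open mouth at (546,308). Next I'll go above the knob with the jaws shut.

```bash
python3 -m handwheel '[{"xyz":[-30,0.5,0],"delta_rot":[0,0,0],"hand":1},{"xyz":[-70,1,2],"delta_rot":[0,0,0],"hand":1},{"xyz":[-110,1.7,4],"delta_rot":[0,0,0],"hand":1},{"xyz":[-140,2.2,6],"delta_rot":[0,0,0],"hand":1},{"xyz":[-147.5,2.2,8.7],"delta_rot":[0,0,0],"hand":1}]' 
python3 -m handwheel '[{"xyz":[0,0,0],"delta_rot":[0,0,0],"hand":1},{"xyz":[0,0,5],"delta_rot":[0,0,0],"hand":1},{"xyz":[0,0,12],"delta_rot":[0,0,0],"hand":1},{"xyz":[0,0,19],"delta_rot":[0,0,0],"hand":1},{"xyz":[0,0,25],"delta_rot":[0,0,0],"hand":1}]'
python3 - <<'E'
from h import *
f=lambda c,x,y:np.array([x+(c[0]+.5)/5-.5,y+(c[1]+.5)/5-.5])
C=np.array([onz('side',f((a-400,b),165,155),.092)[:2] for a,b in[(510,278),(582,328),(620,357),(657,384)]])
X=np.linalg.lstsq(np.c_[np.ones(4),[1,-1,-2,-3]],C,rcond=None)[0];print('open',X)
t=cv2.imread('pics/t5.png');print(cap(t,f((142,320),220,100)))
plan([.66,-.064,.246])
E
```

```text
time_s: 9.93
position: [0.6614, -0.0653, 0.3336]
tcp_rot: [[-0.786, 0.618, -0.003], [0.618, 0.786, 0.001], [0.003, -0.001, -1.0]]
force: [0.7, -0.5, -0.1]
opening: 0.004
grasp_force: 0.0
time_s: 10.55
position: [0.6606, -0.0639, 0.3103]
tcp_rot: [[-0.787, 0.617, -0.001], [0.617, 0.787, 0.0], [0.001, -0.0, -1.0]]
force: [-0.5, -0.5, 0.2]
opening: 0.007
grasp_force: 0.0
open [[ 0.65773292 -0.06349635]
 [ 0.02827705 -0.02236203]]
[ 0.63124008 -0.04106051]
t 10.55 p [ 0.661 -0.064  0.31 ] yang 51.93 F [-0.498 -0.466  0.168] xyz [ 0.327 -0.446 64.293] rot 0 q [-15.152  29.318  70.487   0.003  80.228 -67.078] op 0.006714624329544405 gf 0.0
```

```bash
python3 -m handwheel '[{"xyz":[0,0,7],"delta_rot":[0,0,0],"hand":1},{"xyz":[0,0,14],"delta_rot":[0,0,0],"hand":1},{"xyz":[0,0,21],"delta_rot":[0,0,0],"hand":1},{"xyz":[0,0,28],"delta_rot":[0,0,0],"hand":1},{"xyz":[0,0,35],"delta_rot":[0,0,0],"hand":1}]' 
python3 -m handwheel '[{"xyz":[0,0,6],"delta_rot":[0,0,0],"hand":1},{"xyz":[0,0,12],"delta_rot":[0,0,0],"hand":1},{"xyz":[0,0,18],"delta_rot":[0,0,0],"hand":1},{"xyz":[0,0,24],"delta_rot":[0,0,0],"hand":1},{"xyz":[0,0,28],"delta_rot":[0,0,0],"hand":1}]'
python3 - <<'E'
from h import *
plan([.66,-.064,.246])
E
```

```text
time_s: 11.18
position: [0.6609, -0.0642, 0.2758]
tcp_rot: [[-0.787, 0.617, 0.0], [0.617, 0.787, -0.0], [-0.0, 0.0, -1.0]]
force: [-1.3, 0.4, 2.7]
opening: 0.003
grasp_force: 1.4
time_s: 11.8
position: [0.6609, -0.0642, 0.2474]
tcp_rot: [[-0.787, 0.617, -0.0], [0.617, 0.787, 0.0], [0.0, -0.0, -1.0]]
force: [-0.7, 0.4, 3.0]
opening: 0.005
grasp_force: 1.3
t 11.8 p [ 0.661 -0.064  0.247] yang 51.91 F [-0.65   0.421  3.048] xyz [ 0.861 -0.436  1.364] rot 0 q [-15.169  32.392  74.985   0.     72.628 -67.079] op 0.0049943878505496146 gf 1.2538397404625812
```

Friction reads 3 N as expected and there are about 1.4 mm to go, so I'll press to the stop.

```bash
python3 -m handwheel '[{"xyz":[0,0,0.5],"delta_rot":[0,0,0],"hand":1},{"xyz":[0,0,1],"delta_rot":[0,0,0],"hand":1},{"xyz":[0,0,1.4],"delta_rot":[0,0,0],"hand":1},{"xyz":[0,0,1.8],"delta_rot":[0,0,0],"hand":1},{"xyz":[0,0,1.8],"delta_rot":[0,0,0],"hand":1}]'
```

```text
time_s: 12.42
position: [0.6609, -0.0642, 0.2464]
tcp_rot: [[-0.787, 0.617, 0.0], [0.617, 0.787, -0.0], [-0.0, 0.0, -1.0]]
force: [-1.2, -0.0, 3.2]
opening: 0.009
grasp_force: 1.9
```

```bash
python3 -m handwheel '[{"xyz":[0,0,0.5],"delta_rot":[0,0,0],"hand":1},{"xyz":[0,0,1],"delta_rot":[0,0,0],"hand":1},{"xyz":[0,0,1],"delta_rot":[0,0,0],"hand":1},{"xyz":[0,0,1],"delta_rot":[0,0,0],"hand":1},{"xyz":[0,0,1],"delta_rot":[0,0,0],"hand":1}]' | sed -n '2p;6p'
python3 -m handwheel '[{"xyz":[0,0,-10],"delta_rot":[0,0,0],"hand":1},{"xyz":[0,0,-30],"delta_rot":[0,0,0],"hand":1},{"xyz":[0,0,-60],"delta_rot":[0,0,0],"hand":1},{"xyz":[0,0,-90],"delta_rot":[0,0,0],"hand":1},{"xyz":[0,0,-100],"delta_rot":[0,0,0],"hand":1}]' | head -2
python3 -m handwheel '[{"xyz":[30,0,0],"delta_rot":[0,0,0],"hand":1},{"xyz":[75,0,0],"delta_rot":[0,0,0],"hand":1},{"xyz":[120,0,0],"delta_rot":[0,0,0],"hand":1},{"xyz":[150,0,0],"delta_rot":[0,0,0],"hand":1},{"xyz":[150,0,0],"delta_rot":[0,0,0],"hand":1}]'
python3 - <<'E'
from h import *
t=vision.capture('top')[:,:,::-1].copy();s=vision.capture('side')[:,:,::-1].copy()
k=lambda im,x,y:cv2.convertScaleAbs(cv2.resize(im[y:y+100,x:x+80],None,fx=5,fy=5,interpolation=cv2.INTER_CUBIC),alpha=1.6,beta=15)
cv2.imwrite('pics/c7.png',np.hstack([k(t,220,100),k(s,165,155)]))
E
```

```text
position: [0.661, -0.0642, 0.2464]
grasp_force: 3.7
time_s: 13.68
position: [0.662, -0.0644, 0.3472]
time_s: 14.3
position: [0.5409, 0.0297, 0.3445]
tcp_rot: [[-0.788, 0.615, -0.002], [0.615, 0.788, 0.0], [0.002, -0.001, -1.0]]
force: [0.1, -0.4, 0.2]
opening: 0.002
grasp_force: 0.0
```

View pics/c7.png

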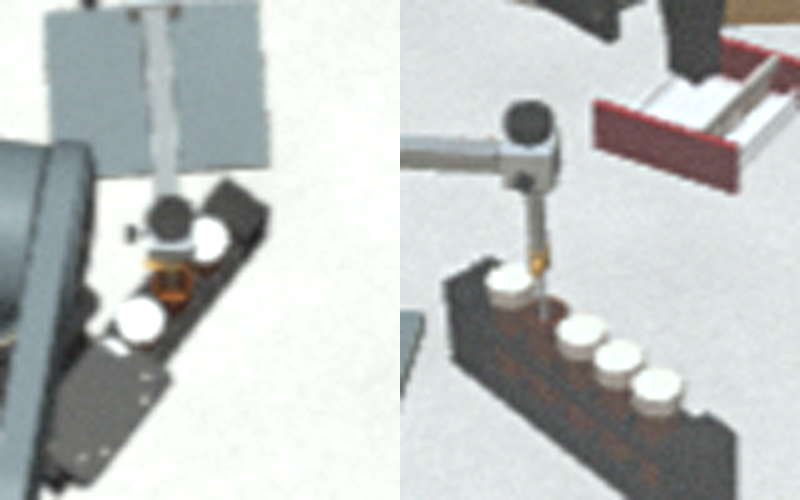

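The side half shows the knob down at (529,122) and the needle entering the open tube at (545,312). All caps are upright, the rack hasn't moved, and the arm is clear.

```bash
python3 -c "from rig import workorder;print(workorder.hand_in())"
```

```text
the job is handed in; nothing more can be done
None
```

I handed the job in at about 14.5 s of the 51 s allowed: the rack was slid so the open tube stands under the needle (about 2 mm off centre by camera), the knob is down on its stop and the arm is clear; no verdict came back.

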